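# Hang an eye bolt on the drying rail for priming

### The job

Get the bare eye bolt that lies on the bench ready for spraying: lift the large S-hook off the tote's dowel handle and hook it over the bar of the drying rail, well clear of the primed bolt that hangs there, then hang the bare bolt by its eye from the hook's lower curl. Leave it hanging freely there (it may still swing a little), and do not disturb the primed bolt.

Things in the scene. Friction and masses are not known exactly. Their poses are not given: they have to be found in the camera images.
- hook_upper (a point): Large S-hook bent from steel strip 12 mm wide (along y) and 5 mm thick, 131 mm tall, 70 g, the larger of two on the tote's dowel: centre of its upper curl, inner radius 15 mm, 41 mm wide outside across x; grip it there from above, a finger on either side of the bar. Axes: z up, y along the bar it hangs on; the S lies in x-z. The curl opens down: its free end, at x +17 mm, is 6 mm below this point.
- hook_lower (a point): Centre of the large hook's lower curl, 90 mm below hook_upper, same axes, inner radius 15 mm. It opens up: its free end, leaning outward, lies 24 mm to -x of this point and 13 mm above it; at the start -x faces roughly to the robot. Its inside bottom is 15 mm below this point. The slanting shank joins its +x side to the upper curl's -x side.
- bolt_eye (a point): Bare steel eye bolt (0.16 kg, 132 mm long) lying flat on the bench: centre of its eye, a ring of 12 mm round bar with a 29 mm hole (54 mm outside), 6 mm above the bench. Axes: x along the shank from the threaded end towards the eye, z along the hole's axis (up while it lies). At the start the eye end points roughly away from the robot.
- bolt_shank (a point): Middle of the bare bolt's straight 12 mm round shank, 50 mm from bolt_eye towards the threaded end, which is 55 mm further on; 6 mm above the bench. Same axes as bolt_eye. The centre of mass lies about 34 mm from here towards the eye.
- hook: The large S-hook as a whole; origin midway between hook_upper and hook_lower, same axes.
- bolt: The bare eye bolt as a whole; origin 6 mm under bolt_shank, same axes as bolt_eye.
- stand: Drying rail, a welded rack fixed on the bench: two square steel posts 330 mm apart with flat feet 170 mm long carry a square bar along y; a 3 mm drip card lies between the feet. Origin on the bench under the middle of the bar; x points away from the robot, z up. Nothing rises above the bar's top, 280 mm above the bench.
- rail_mid (a point): Middle of the drying rail's bar, on its axis, 274 mm above the bench: square steel bar 12 x 12 mm along y, free for 150 mm to either side of this point. A hook seated on it has its upper curl's centre about 8 mm below this axis and, while empty, may rest up to 0.2 rad off plumb in its own plane; it swings when pushed. Axes as the stand's.
- dowel_mid (a point): Middle of the tote's dowel handle, on its axis, 175 mm above the bench; 18 mm thick along y, 117 mm to either side up to the tote's wooden ends, which rise to 204 mm. The wooden tote is fixed, 150 x 264 mm, its side walls 60 mm high. A second, smaller S-hook (3 mm strip, 77 mm tall) hangs on this dowel and is not wanted.
- primed_hook: S-hook just like the large one, already on the drying rail; origin at its middle, 59 mm below the top of the bar; axes as the large hook's.
- primed_bolt: Grey primed eye bolt, same shape as the bare one, hanging from primed_hook; origin at the centre of its eye, shank hanging down to 105 mm below it.

How it is judged:
By the outcome, as a careful person would: the job done as asked, in the order asked, and still so for the second after the job is handed in, with the robot touching nothing.
It also fails if it takes over 72 s, if anything falls off the work surface, if the arm or the gripper's body presses on something with over 40 N, if the wrist force passes 120 N, or if a joint passes its speed limit or range.

### The arm

A 6-joint arm with a two-finger parallel gripper is mounted at the origin on a cart in front of the work surface, level with it; the furniture and walls round the work are solid. World frame = base frame: x ahead of the robot, y to its left, z up, the work surface at z = 0. Lengths are in m, angles in rad, forces in N, time in s.
With the tool pointing down it reaches from about 0.375 to 0.925 m from the base axis. Payload 5.7 kg.
Tool frame: the origin (TCP) lies midway between the tips of the shut fingers; the grasp point (between the pads) lies 19 mm behind it; z points along the fingers, y is the line along which they close (so a half turn about z gives the same grasp; the last joint's range is limited). The gripper opens to 88 mm and grips with 3 to 60 N. Pads are 20 mm wide; open, the fingers measure 115 mm over their backs; the gripper's body (75 mm by 178 mm) begins 61 mm behind the grasp point.
Start: joints at [1.029, 0.359, 1.51, -0, 1.272, -0.115], TCP at [0.248, 0.546, 0.223] pointing down, gripper open.
Joint ranges: [-2.97, 2.97], [-1.01, 2.36], [0.21, 2.38], [-0.96, 4.11], [0.2, 2.71], [-2.98, 2.98]. Speed limits (rad/s): [2.39, 2.39, 3.14, 3.14, 3.14, 3.14].

### API

Orientations are given as a rotation vector (axis times angle).
In Python, from plant import arm gives the robot as it stands.
- The arm moves only by the shell command python3 -m handwheel 'ROWS' [OPENING] [FORCE]. ROWS is a JSON object of lists of equal length, an entry for each row: "delta_pos": the shift along the world's x, y, z in m, a list of three; "turn": the turn, a rotation vector about the world's x, y, z in rad, a list of three. In form: {"delta_pos": [[dx, dy, dz], ...], "turn": [[rx, ry, rz], ...]}. A call has 1 to 10 rows; each row is the pose to reach, as a shift and turn from the pose commanded when the call began; what a row does not reach only later rows make up. A row lasts 1/12 s, in which the tool goes at most 41.7 mm and 7.16 degrees, less where a joint would pass 70% of its speed; a pose out of reach is approached as far as the arm can. A call with a gripper value outside its range is refused whole. OPENING is the opening, from 0 (shut) to 1 (fully open), set as the call begins (- or left out, the last holds). The fingers move at their own pace and stop on an object; FORCE is the grip in N (left out, the last holds). Time passes only in rows, so rows that repeat a pose let the fingers close. It gives the time, the measured TCP pose, the force, the opening and the grip force at its end, in the units of the state.
- arm.sense(): the state, without advancing time (a new reading comes with each control period).
- arm.grab_frame(name): name is "side" or "top"; returns a dict with "color" (400x640x3 uint8, red, green, blue), "z_map" (400x640 float32, m along the optical axis (not along the pixel's ray), 0 where there is no reading), "mtx" (3x3 intrinsics, pixels), "rvec" (rotation vector, rad) and "tvec" (3), from world to camera coordinates, as OpenCV has them. Camera axes: x right, y down, z forward; pixel columns grow to the right and rows downward; lengths in m; the calibration is good to about 2 mm. A picture is of the moment at which its call begins.
- arm.close_job(): hands the job in; it is judged then, once.
The state is a dict: "time_s": time; "q": joint angles; "qd": joint speeds; "tau": joint torques, N m; "eef_pos": TCP position; "orientation": TCP orientation; "contact_force": force on the tool from outside, world axes, zero at the start; "wrist_torque": the same for the moment, N m; "finger_gap": finger opening in m; "grip_force": force on a finger pad.
Only numpy, scipy, OpenCV 4.12 (cv2) and the standard library are available. Lean on these libraries where they do the work, as an engineer would, in place of code of your own. Each camera call takes 0.05 s, during which the arm holds its last target. There are 200 camera calls.

## Working session

There is one attempt and no reset: what is moved stays moved. The work goes in short steps, Python scripts to look and compute and a shell command to move; the robot and the scene stay as the last step left them, time stands still between calls to the robot, and variables do not carry over. Pictures are saved under pics/ and viewed, at most 10 in all, crops included, and the job is handed in when it is done.

```bash
ls; mkdir -p pics
cat > h.py <<'E'
import numpy as np, cv2
from plant import arm
def grab(n):
    f=arm.grab_frame(n); np.savez('%s.npz'%n,**f); return f
def pts(f):
    K,R,t=f['mtx'],cv2.Rodrigues(np.array(f['rvec'],float))[0],np.array(f['tvec'],float).ravel()
    z=f['z_map']; v,u=np.mgrid[:z.shape[0],:z.shape[1]]
    c=np.stack([(u-K[0,2])/K[0,0]*z,(v-K[1,2])/K[1,1]*z,z],-1)
    w=(c-t)@R; w[z==0]=np.nan; return w
E
python3 - <<'E'
from h import *
for n in('side','top'):
    f=grab(n); cv2.imwrite(f'pics/{n}0.png',f['color'][:,:,::-1])
    R=cv2.Rodrigues(np.array(f['rvec'],float))[0]; print(n,(-R.T@np.array(f['tvec']).ravel()).round(3),R.round(2).tolist(),f['mtx'][0,0])
s=arm.sense();print(s)
E
```

```text
pics
side [-0.105 -1.124  0.741] [[0.84, -0.54, -0.02], [-0.24, -0.33, -0.91], [0.49, 0.77, -0.41]] 406.0069029386355
top [ 0.098 -0.014  1.547] [[-0.04, -1.0, -0.01], [-0.94, 0.04, -0.34], [0.34, -0.01, -0.94]] 494.76002636767345
{'time_s': 0.1, 'q': array([ 1.02890240e+00,  3.59413774e-01,  1.51129608e+00, -1.29339322e-05,
        1.27248545e+00, -1.15097190e-01]), 'qd': array([-0.00178712, -0.00049004, -0.00127585, -0.00059298,  0.00028383,
       -0.00071848]), 'tau': array([ 3.09078348e-05, -5.16356134e+01, -2.71403700e+01,  6.76738448e-02,
        2.76888051e-02, -3.87443106e-05]), 'eef_pos': array([0.24807131, 0.54565405, 0.22191578]), 'orientation': array([-6.65220961e-01, -3.06983792e+00,  2.38869817e-03]), 'contact_force': array([-1.13600477, -0.15309866, -0.3197485 ]), 'wrist_torque': array([ 0.01821655, -0.07573429,  0.00660169]), 'grip_force': 0.0, 'finger_gap': 0.08796274381704151}
```

View pics/side0.png

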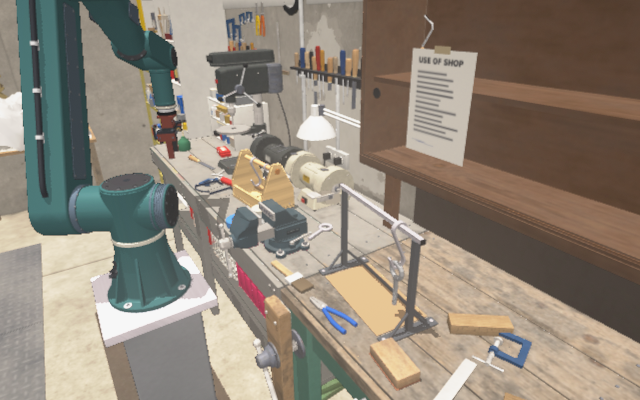

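View pics/top0.png

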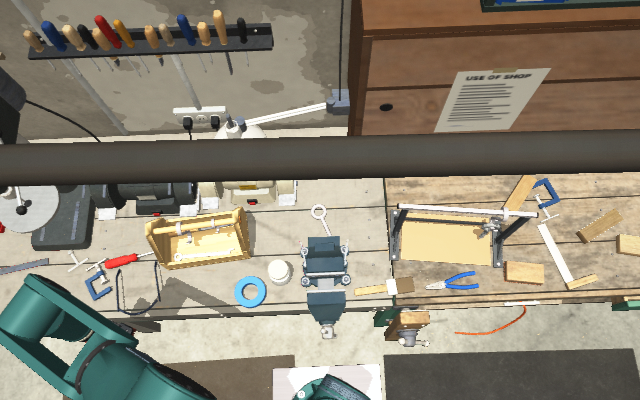

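Side: tote around (262,180), bolt eye near (325,228), rail bar from (342,187) to (423,240), primed hook on it near (398,235). Top: tote (150-255, 208-268), bolt eye (319,212) beyond the vise, rail bar (395,207)-(535,212), primed at (490,225). I'll enlarge these.

Run:
```python
from h import *
a=np.load('top.npz');b=np.load('side.npz')
def crop(f,x0,x1,y0,y1,s): return cv2.resize(f['color'][y0:y1,x0:x1,::-1],None,fx=s,fy=s,interpolation=cv2.INTER_CUBIC)
A=crop(a,140,260,200,275,4);B=crop(a,290,350,195,270,4)
C=crop(b,225,345,140,275,4)[:300*2]
cv2.imwrite('pics/t1.png',np.hstack([A,B])); 
cv2.imwrite('pics/s1.png',crop(b,225,345,145,260,5))
np.set_printoptions(precision=3,suppress=True)
P=pts(a)
for u,v in [(319,212),(319,206),(327,214),(311,212),(324,228),(326,233),(395,207),(430,208),(465,210),(500,211),(533,213),(490,225),(160,226),(175,228),(200,225),(230,218),(320,150),(100,150),(320,260),(325,300),(270,110),(240,190)]: print(u,v,P[v,u])
h=P[...,2]
# high points on rail bar & dowel
m=(h>.262)&(h<.295)&(P[...,0]<1)&(P[...,0]>.3)&(P[...,1]<0)&(P[...,1]>-.6); q=P[m]; print(len(q),q.min(0),q.max(0)); print(np.polyfit(q[:,1],q[:,0],1))
m=np.zeros_like(m);m[205:245,155:245]=1;m&=(h>.165)&(h<.19); q=P[m]; print(len(q),q.min(0),q.max(0),np.polyfit(q[:,1],q[:,0],1))
```

```text
319 212 [0.631 0.003 0.002]
319 206 [0.648 0.002 0.011]
327 214 [ 0.621 -0.023  0.006]
311 212 [0.631 0.029 0.005]
324 228 [ 0.576 -0.012 -0.001]
326 233 [ 0.558 -0.017  0.001]
395 207 [ 0.639 -0.25  -0.004]
430 208 [ 0.532 -0.301  0.281]
465 210 [ 0.524 -0.396  0.277]
500 211 [ 0.515 -0.489  0.28 ]
533 213 [ 0.505 -0.576  0.281]
490 225 [ 0.51  -0.494  0.17 ]
160 226 [0.568 0.485 0.117]
175 228 [0.538 0.418 0.185]
200 225 [0.544 0.346 0.184]
230 218 [0.563 0.261 0.18 ]
320 150 [ 0.206 -0.013  1.327]
100 150 [0.212 0.097 1.325]
320 260 [0.431 0.004 0.158]
325 300 [ 0.317 -0.006  0.159]
270 110 [0.954 0.15  0.118]
240 190 [0.703 0.257 0.046]
1066 [ 0.491 -0.589  0.262] [ 0.964 -0.001  0.294]
[0.863 0.898]
610 [0.498 0.23  0.165] [0.594 0.481 0.19 ] [-0.082  0.572]
```

View pics/t1.png

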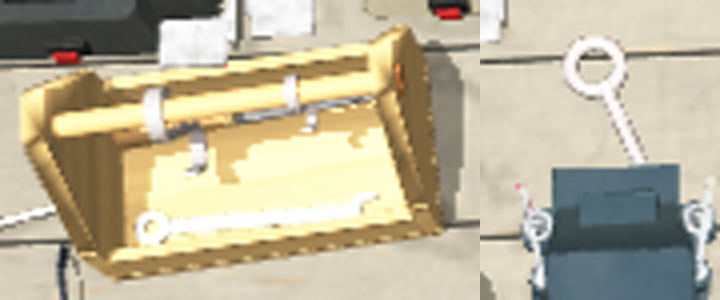

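View pics/s1.png

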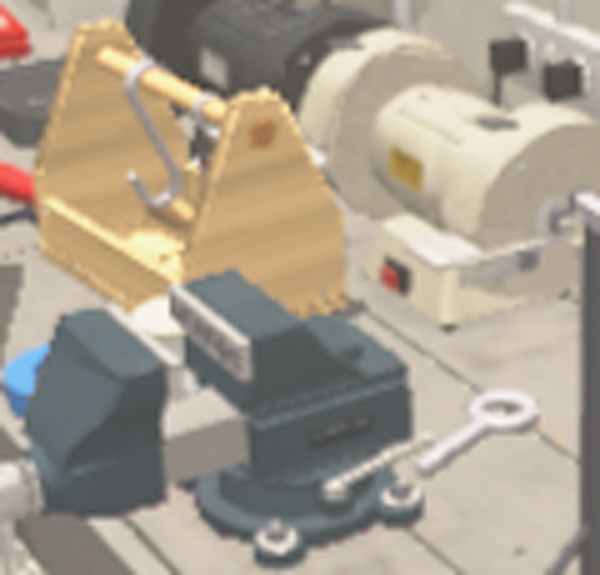

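Top crop: large hook's upper curl over the dowel at full-image (178.5,228), its lower tip (189,240); small hook (213,223). Bolt eye (319,212), shank running to (330,236), where the vise hides it. Side crop: hook upper (252,160), lower curl (257,182), bolt eye (325,227), threaded end (309,239).

Run:
```python
from h import *
np.set_printoptions(precision=3,suppress=True)
a=np.load('top.npz');b=np.load('side.npz')
P=pts(a);S=pts(b)
def ray(f,u,v,z):
    K,R,t=f['mtx'],cv2.Rodrigues(f['rvec'].astype(float))[0],f['tvec'].ravel()
    d=R.T@np.linalg.inv(K)@[u,v,1]; c=-R.T@t; return c+d*(z-c[2])/d[2]
def fit(W,lo,hi,box,name):
    x0,x1,y0,y1=box
    q=W[(W[...,2]>lo)&(W[...,2]<hi)&(W[...,0]>x0)&(W[...,0]<x1)&(W[...,1]>y0)&(W[...,1]<y1)]
    p=np.polyfit(q[:,1],q[:,0],1)
    for _ in range(4):
        r=q[:,0]-np.polyval(p,q[:,1]); q=q[abs(r)<.010]; p=np.polyfit(q[:,1],q[:,0],1)
    print(name,len(q),p,q.min(0),q.max(0),q.mean(0))
fit(P,.176,.192,(.5,.6,.25,.45),'dowel top')
fit(S,.170,.192,(.5,.6,.25,.45),'dowel side')
fit(P,.27,.29,(.47,.57,-.58,-.24),'rail top')
fit(S,.27,.29,(.47,.57,-.58,-.24),'rail side')
print('hook top px');
for v in range(222,243): print(v,[f'{x[0]:.3f},{x[1]:.3f},{x[2]:.3f}' for x in P[v,175:192:2]]) if v%2==0 else 0
print('rays',ray(a,178.5,226,.189),ray(a,189,240,.09),ray(b,252,160,.18),ray(b,251,180.6,.092))
print('bolt',ray(a,319,211.8,.006),ray(a,330,236,.006),ray(b,325,227,.006),ray(b,309.4,238.6,.006))
print('primed',[ (P[v,u]) for u,v in((486,221),(490,218),(485,213),(495,228),(488,212))])
q=P[(P[...,0]>.3)&(P[...,0]<.75)&(abs(P[...,1])<.12)]
for x in np.arange(.40,.72,.02):
    r=[]
    for y in np.arange(-.12,.12,.03):
        s=q[(abs(q[:,0]-x)<.01)&(abs(q[:,1]-y-.015)<.015)]; r.append(s[:,2].max() if len(s) else np.nan)
    print('%.2f'%x,np.array(r))
```

```text
dowel top 377 [-0.102  0.581] [0.528 0.253 0.176] [0.563 0.449 0.191] [0.546 0.35  0.183]
dowel side 93 [-0.106  0.581] [0.527 0.277 0.17 ] [0.556 0.445 0.188] [0.543 0.359 0.179]
rail top 666 [0.117 0.57 ] [ 0.495 -0.579  0.27 ] [ 0.548 -0.24   0.289] [ 0.521 -0.412  0.279]
rail side 527 [0.118 0.571] [ 0.499 -0.58   0.27 ] [ 0.551 -0.24   0.286] [ 0.52  -0.433  0.277]
hook top px
222 ['0.603,0.463,0.046', '0.556,0.413,0.186', '0.559,0.410,0.175', '0.560,0.406,0.172', '0.606,0.441,0.034', '0.605,0.434,0.035', '0.605,0.428,0.034', '0.606,0.423,0.030', '0.604,0.415,0.036']
224 ['0.601,0.467,0.033', '0.548,0.411,0.189', '0.550,0.407,0.184', '0.555,0.406,0.168', '0.551,0.397,0.178', '0.548,0.389,0.188', '0.548,0.383,0.186', '0.549,0.378,0.183', '0.548,0.372,0.186']
226 ['0.545,0.419,0.183', '0.542,0.411,0.191', '0.542,0.405,0.190', '0.543,0.401,0.185', '0.544,0.396,0.182', '0.541,0.388,0.190', '0.542,0.383,0.185', '0.542,0.378,0.184', '0.542,0.372,0.184']
228 ['0.538,0.418,0.185', '0.537,0.411,0.187', '0.538,0.407,0.184', '0.538,0.401,0.184', '0.538,0.396,0.182', '0.538,0.390,0.182', '0
[... 1947 characters left out ...]
136 0.145 0.144 0.142 0.145 0.019 0.093]
0.48 [0.006 0.062 0.13  0.13  0.131 0.121 0.046 0.007]
0.50 [0.004 0.068 0.117 0.125 0.125 0.112 0.067 0.007]
0.52 [0.007 0.071 0.11  0.112 0.117 0.112 0.07  0.008]
0.54 [0.008 0.008 0.012 0.02  0.008 0.006 0.009 0.009]
0.56 [0.004 0.008 0.011 0.019 0.008 0.007 0.009 0.01 ]
0.58 [0.008 0.01  0.009 0.016 0.007 0.006 0.006 0.008]
0.60 [0.009 0.004 0.007 0.018 0.02  0.006 0.008 0.007]
0.62 [0.01  0.007 0.009 0.022 0.015 0.007 0.105 0.109]
0.64 [0.007 0.007 0.006 0.019 0.017 0.007 0.108 0.11 ]
0.66 [0.008 0.008 0.01  0.015 0.014 0.008 0.158 0.164]
0.68 [0.009 0.01  0.006 0.012 0.01  0.009 0.173 0.173]
0.70 [0.807 0.006 0.01  0.01  0.009 0.01  0.107   nan]
```

Checks: dowel 0.184 top ✓., hook top 0.19 ✓, rail 0.28 ✓, bolt length/angle consistent (≈22° yaw) between cameras. Hook_upper ≈ (0.540, 0.407, 0.169), hook x-axis at +5.8°; closing line now 65.5°. Go above it.

```bash
python3 -m handwheel '{"delta_pos":[[0,0,0.04],[0.05,-0.02,0.05],[0.1,-0.05,0.05],[0.15,-0.07,0.05],[0.2,-0.09,0.05],[0.25,-0.12,0.05],[0.292,-0.139,0.05],[0.292,-0.139,0.05],[0.292,-0.139,0.05],[0.292,-0.139,0.05]],"turn":[[0,0,-0.12],[0,0,-0.24],[0,0,-0.36],[0,0,-0.48],[0,0,-0.6],[0,0,-0.72],[0,0,-0.84],[0,0,-0.96],[0,0,-1.042],[0,0,-1.042]]}' 1 20
```

```text
time_s: 0.93
eef_pos: [0.5462, 0.4034, 0.2716]
orientation: [2.114, 2.32, 0.0]
contact_force: [-0.3, 1.2, 0.1]
finger_gap: 0.0883
grip_force: 0.0
```

```bash
python3 -m handwheel '{"delta_pos":[[0,0,0],[0,0,-0.03],[0,0,-0.06],[0,0,-0.09],[0,0,-0.105],[0,0,-0.12],[0,0,-0.12],[0,0,-0.12]],"turn":[[0,0,0.008],[0,0,0.008],[0,0,0.008],[0,0,0.008],[0,0,0.008],[0,0,0.008],[0,0,0.008],[0,0,0.008]]}'
python3 - <<'E'
from h import *
a=grab('top'); b=grab('side')
cr=lambda f,x0,y0:cv2.resize(f['color'][y0:y0+80,x0:x0+100,::-1],None,fx=4,fy=4,interpolation=cv2.INTER_CUBIC)
cv2.imwrite('pics/g1.png',np.hstack([cr(a,140,190),cr(b,220,130)]))
E
```

```text
time_s: 1.6
eef_pos: [0.5383, 0.4076, 0.1519]
orientation: [-2.092, -2.342, 0.004]
contact_force: [-0.7, 0.7, -0.3]
finger_gap: 0.0876
grip_force: 0.0
```

View pics/g1.png

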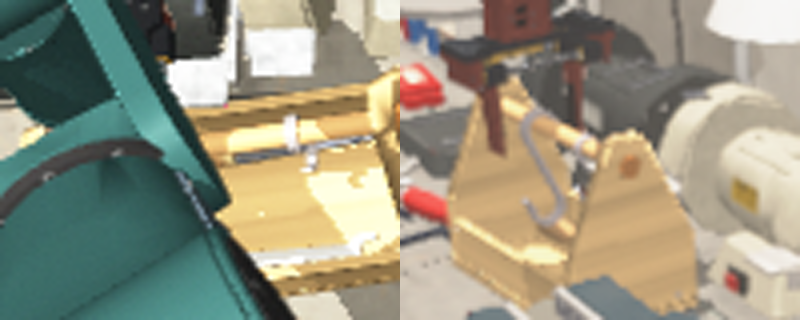

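Fingers straddle the dowel (near finger ≈(497,120), far ≈(575,95) in the picture) with the curl between them at (532,112). Close.

```bash
python3 -m handwheel '{"delta_pos":[[0,0,0],[0,0,0],[0,0,0],[0,0,0],[0,0,0],[0,0,0],[0,0,0],[0,0,0],[0,0,0],[0,0,0]],"turn":[[0,0,0],[0,0,0],[0,0,0],[0,0,0],[0,0,0],[0,0,0],[0,0,0],[0,0,0],[0,0,0],[0,0,0]]}' 0.3 30
```

```text
time_s: 2.53
eef_pos: [0.5405, 0.4071, 0.1526]
orientation: [2.096, 2.34, 0.0]
contact_force: [0.3, -0.7, 0.8]
finger_gap: 0.0401
grip_force: 30.0
```

```bash
python3 -m handwheel '{"delta_pos":[[0,0,0.008],[0,0,0.014],[-0.002,0,0.018],[-0.004,0,0.023],[-0.006,0,0.027],[-0.009,-0.001,0.032],[-0.013,-0.001,0.037],[-0.014,-0.001,0.037],[-0.025,-0.003,0.038],[-0.04,-0.004,0.038]],"turn":[[0,0,0],[0,0,0],[0,0,0],[0,0,0],[0,0,0],[0,0,0],[0,0,0],[0,0,0],[0,0,0],[0,0,0]]}'
python3 -m handwheel '{"delta_pos":[[-0.02,-0.002,0],[-0.03,-0.003,0.02],[-0.03,-0.003,0.06],[-0.03,-0.003,0.1],[-0.03,-0.003,0.14],[-0.03,-0.003,0.17],[-0.03,-0.003,0.2],[-0.03,-0.003,0.2]],"turn":[[0,0,0],[0,0,0],[0,0,0],[0,0,0],[0,0,0],[0,0,0],[0,0,0],[0,0,0]]}'
python3 - <<'E'
from h import *
b=grab('side')
cv2.imwrite('pics/g2.png',cv2.resize(b['color'][60:200,180:340,::-1],None,fx=4,fy=4,interpolation=cv2.INTER_CUBIC))
E
```

```text
time_s: 3.37
eef_pos: [0.5004, 0.4029, 0.1906]
orientation: [2.097, 2.339, 0.001]
contact_force: [0.1, -0.1, -1.2]
finger_gap: 0.0402
grip_force: 30.0
time_s: 4.03
eef_pos: [0.4717, 0.4015, 0.3977]
orientation: [2.094, 2.339, 0.016]
contact_force: [0.5, 1.2, -0.1]
finger_gap: 0.0399
grip_force: 30.0
```

View pics/g2.png

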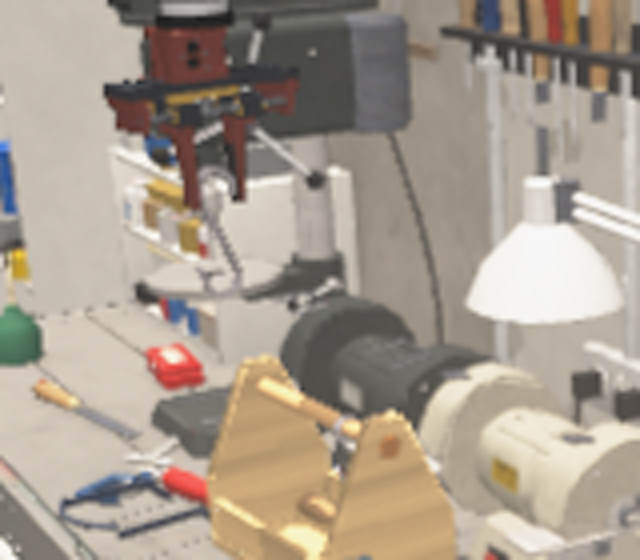

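Hook is held plumb in the fingers at (215,215), off the dowel. Carry it to the robot side of the rail, at y ≈ -0.345 (primed hook at y ≈ -0.495).

```bash
python3 -m handwheel '{"delta_pos":[[0,-0.02,0.02],[0,-0.05,0.03],[0,-0.09,0.03],[0,-0.13,0.03],[0,-0.17,0.03],[0,-0.21,0.03],[0,-0.25,0.03],[0,-0.29,0.03],[0,-0.33,0.03],[0,-0.37,0.03]],"turn":[[0,0,0],[0,0,-0.02],[0,0,-0.04],[0,0,-0.06],[0,0,-0.08],[0,0,-0.1],[0,0,-0.12],[0,0,-0.14],[0,0,-0.16],[0,0,-0.18]]}'
python3 -m handwheel '{"delta_pos":[[0,-0.04,0],[0,-0.08,0],[0,-0.12,0],[0,-0.16,0],[0,-0.2,0],[0,-0.24,0],[0.003,-0.28,0],[0.006,-0.32,0],[0.009,-0.35,0],[0.01,-0.369,0]],"turn":[[0,0,-0.01],[0,0,-0.02],[0,0,-0.03],[0,0,-0.045],[0,0,-0.045],[0,0,-0.045],[0,0,-0.045],[0,0,-0.045],[0,0,-0.045],[0,0,-0.045]]}'
python3 -m handwheel '{"delta_pos":[[0,0,0],[0,0,-0.03],[0,0,-0.06],[0,0,-0.09],[0,0,-0.11],[0,0,-0.127],[0,0,-0.128],[0,0,-0.128],[0,0,-0.128],[0,0,-0.128]],"turn":[[0,0,0],[0,0,0],[0,0,0],[0,0,0],[0,0,0],[0,0,0],[0,0,0],[0,0,0],[0,0,0],[0,0,0]]}'
python3 - <<'E'
from h import *
np.set_printoptions(precision=3,suppress=True)
b=grab('side');a=grab('top')
c1=cv2.resize(b['color'][140:290,320:460,::-1],None,fx=4,fy=4,interpolation=cv2.INTER_CUBIC)
cv2.imwrite('pics/g3.png',c1); print(arm.sense()['eef_pos'],arm.sense()['orientation'])
S=pts(b); q=S[(S[...,2]>.1)&(S[...,2]<.262)&(S[...,1]>-.54)&(S[...,1]<-.44)&(S[...,0]>.46)&(S[...,0]<.57)]
print(len(q),q.min(0),q.max(0))
for z in np.arange(.13,.27,.01):
    s=q[abs(q[:,2]-z)<.005]
    if len(s): print('%.2f'%z,len(s),s.min(0)[:2],s.max(0)[:2],s.mean(0)[:2])
E
```

```text
time_s: 4.92
eef_pos: [0.4686, 0.0287, 0.4187]
orientation: [-2.297, -2.14, 0.003]
contact_force: [0.7, 0.3, -0.9]
finger_gap: 0.0398
grip_force: 30.0
time_s: 5.75
eef_pos: [0.4794, -0.3413, 0.4179]
orientation: [-2.345, -2.085, 0.002]
contact_force: [0.3, 0.6, -0.8]
finger_gap: 0.0398
grip_force: 30.0
time_s: 6.58
eef_pos: [0.4811, -0.3389, 0.2942]
orientation: [2.343, 2.089, 0.001]
contact_force: [0.8, -1.0, -0.1]
finger_gap: 0.0396
grip_force: 30.0
[ 0.481 -0.339  0.294] [2.344 2.089 0.   ]
395 [ 0.488 -0.532  0.101] [ 0.534 -0.483  0.261]
0.13 48 [ 0.506 -0.525] [ 0.522 -0.484] [ 0.512 -0.504]
0.14 35 [ 0.504 -0.531] [ 0.521 -0.483] [ 0.512 -0.507]
0.15 23 [ 0.507 -0.532] [ 0.516 -0.484] [ 0.51 -0.52]
0.16 53 [ 0.497 -0.531] [ 0.529 -0.498] [ 0.511 -0.514]
0.17 68 [ 0.493 -0.525] [ 0.534 -0.492] [ 0.515 -0.508]
0.18 27 [ 0.49  -0.514] [ 0.534 -0.499] [ 0.514 -0.508]
0.19 22 [ 0.488 -0.513] [ 0.531 -0.495] [ 0.51  -0.506]
0.20 9 [ 0.52  -0.512] [ 0.526 -0.502] [ 0.522 -0.509]
0.21 16 [ 0.514 -0.513] [ 0.521 -0.498] [ 0.518 -0.507]
0.22 11 [ 0.51  -0.512] [ 0.515 -0.5  ] [ 0.513 -0.508]
0.23 13 [ 0.506 -0.511] [ 0.512 -0.498] [ 0.509 -0.506]
0.24 15 [ 0.502 -0.511] [ 0.509 -0.497] [ 0.504 -0.506]
0.25 11 [ 0.497 -0.51 ] [ 0.504 -0.499] [ 0.5   -0.506]
0.26 11 [ 0.493 -0.51 ] [ 0.5 -0.5] [ 0.497 -0.506]
```

View pics/g3.png

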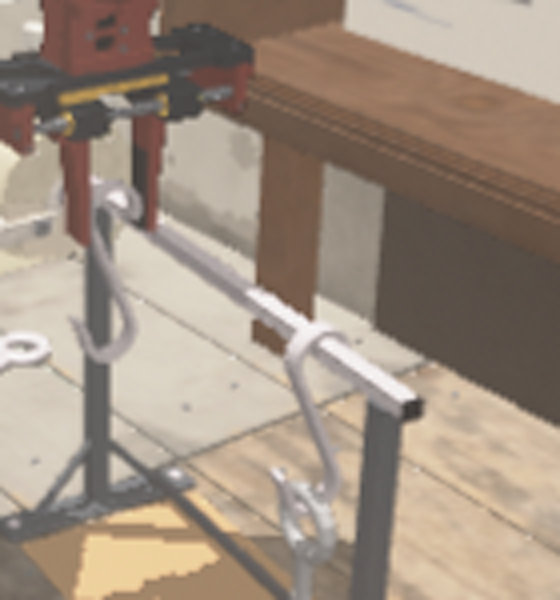

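Picture: held hook (95,195)-(105,350) hangs on the robot side of the bar, bar end passes behind right finger at (150,230), below the finger tip; the primed hook is at (310,345). Now slide over the bar and lower along the reverse of the take-off path.

```bash
python3 -m handwheel '{"delta_pos":[[0.01,-0.001,0],[0.02,-0.002,0],[0.03,-0.003,0],[0.037,-0.004,0],[0.038,-0.0045,0],[0.038,-0.0045,0],[0.04,-0.005,-0.005],[0.042,-0.005,-0.01],[0.043,-0.005,-0.014],[0.044,-0.005,-0.017]],"turn":[[0,0,0],[0,0,0],[0,0,0],[0,0,0],[0,0,0],[0,0,0],[0,0,0],[0,0,0],[0,0,0],[0,0,0]]}'
python3 -m handwheel '{"delta_pos":[[0.001,0,-0.002],[0.002,0,-0.006],[0.003,-0.001,-0.01],[0.004,-0.001,-0.014],[0.005,-0.001,-0.018],[0.005,-0.001,-0.022],[0.005,-0.001,-0.025],[0.005,-0.001,-0.026],[0.005,-0.001,-0.026]],"turn":[[0,0,0],[0,0,0],[0,0,0],[0,0,0],[0,0,0],[0,0,0],[0,0,0],[0,0,0],[0,0,0]]}'
python3 - <<'E'
from h import *
np.set_printoptions(precision=3,suppress=True)
b=grab('side'); cv2.imwrite('pics/g4.png',cv2.resize(b['color'][140:290,320:460,::-1],None,fx=4,fy=4,interpolation=cv2.INTER_CUBIC))
E
```

```text
time_s: 7.52
eef_pos: [0.524, -0.3436, 0.2747]
orientation: [-2.345, -2.089, 0.0]
contact_force: [-0.4, -0.6, -0.8]
finger_gap: 0.0399
grip_force: 30.0
time_s: 8.27
eef_pos: [0.5299, -0.345, 0.2501]
orientation: [2.344, 2.089, 0.001]
contact_force: [0.6, 0.6, 1.8]
finger_gap: 0.0401
grip_force: 30.0
```

View pics/g4.png

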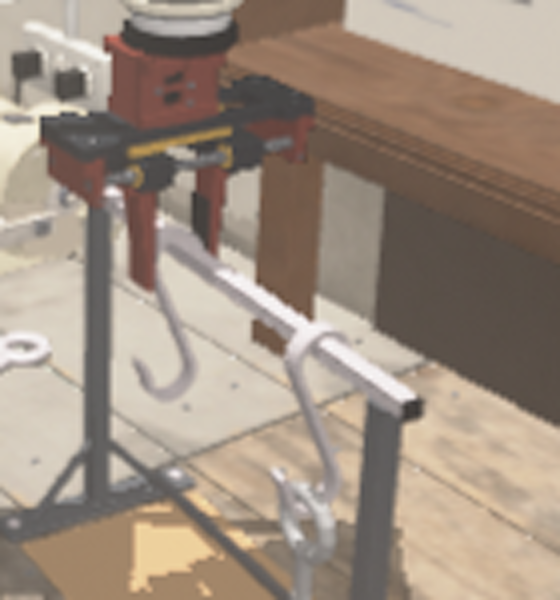

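The hook sits over the bar under the fingers (curl at (175,240)). Release and rise, then look where it rests.

```bash
python3 -m handwheel '{"delta_pos":[[0,0,0],[0,0,0],[0,0,0],[0,0,0],[0,0,0],[0,0,0]],"turn":[[0,0,0],[0,0,0],[0,0,0],[0,0,0],[0,0,0],[0,0,0]]}' 0.65
python3 -m handwheel '{"delta_pos":[[0,0,0.01],[0,0,0.03],[0,0,0.06],[0,0,0.1],[-0.01,0.04,0.1],[-0.01,0.08,0.1],[-0.01,0.12,0.1],[-0.01,0.16,0.1],[-0.01,0.2,0.1],[-0.01,0.24,0.1]],"turn":[[0,0,0],[0,0,0],[0,0,0],[0,0,0],[0,0,-0.12],[0,0,-0.24],[0,0,-0.36],[0,0,-0.48],[0,0,-0.6],[0,0,-0.72]]}'
cat > hk.py <<'E'
from h import *
np.set_printoptions(precision=3,suppress=True)
for n in('side','top'):
    b=grab(n);S=pts(b); q=S[(S[...,2]>.14)&(S[...,2]<.30)&(S[...,1]>-.40)&(S[...,1]<-.29)&(S[...,0]>.46)&(S[...,0]<.57)]
    print(n,len(q))
    for z in np.arange(.15,.29,.01):
        s=q[abs(q[:,2]-z)<.005]
        if len(s): print('%.2f'%z,len(s),s.min(0)[:2],s.max(0)[:2],s.mean(0)[:2])
E
python3 hk.py
```

```text
time_s: 8.82
eef_pos: [0.5293, -0.3448, 0.2495]
orientation: [-2.345, -2.09, 0.0]
contact_force: [0.3, 0.3, -0.5]
finger_gap: 0.0569
grip_force: 0.0
time_s: 9.65
eef_pos: [0.5191, -0.1054, 0.3507]
orientation: [2.93, 1.131, 0.001]
contact_force: [0.6, -0.4, 0.1]
finger_gap: 0.0573
grip_force: 0.0
side 348
0.15 1 [ 0.539 -0.348] [ 0.539 -0.348] [ 0.539 -0.348]
0.16 31 [ 0.52  -0.353] [ 0.55  -0.339] [ 0.537 -0.348]
0.17 24 [ 0.516 -0.354] [ 0.554 -0.337] [ 0.539 -0.347]
0.18 17 [ 0.51  -0.355] [ 0.554 -0.341] [ 0.531 -0.349]
0.19 16 [ 0.508 -0.354] [ 0.551 -0.34 ] [ 0.531 -0.347]
0.20 10 [ 0.54  -0.355] [ 0.546 -0.344] [ 0.542 -0.35 ]
0.21 8 [ 0.534 -0.352] [ 0.543 -0.342] [ 0.537 -0.348]
0.22 7 [ 0.529 -0.354] [ 0.535 -0.341] [ 0.532 -0.349]
0.23 9 [ 0.525 -0.352] [ 0.531 -0.341] [ 0.528 -0.347]
0.24 9 [ 0.52  -0.353] [ 0.525 -0.339] [ 0.523 -0.348]
0.25 10 [ 0.514 -0.351] [ 0.522 -0.338] [ 0.518 -0.346]
0.26 12 [ 0.512 -0.351] [ 0.517 -0.338] [ 0.514 -0.346]
0.27 64 [ 0.509 -0.4  ] [ 0.55  -0.291] [ 0.524 -0.35 ]
0.28 123 [ 0.515 -0.4  ] [ 0.545 -0.29 ] [ 0.53  -0.348]
top 351
0.15 1 [ 0.538 -0.346] [ 0.538 -0.346] [ 0.538 -0.346]
0.16 26 [ 0.526 -0.351] [ 0.55  -0.337] [ 0.538 -0.343]
0.17 15 [ 0.522 -0.348] [ 0.551 -0.336] [ 0.539 -0.343]
0.18 6 [ 0.509 -0.346] [ 0.553 -0.335] [ 0.526 -0.34 ]
0.19 9 [ 0.51  -0.344] [ 0.549 -0.336] [ 0.52 -0.34]
0.20 4 [ 0.546 -0.349] [ 0.548 -0.341] [ 0.546 -0.345]
0.21 4 [ 0.538 -0.349] [ 0.541 -0.338] [ 0.539 -0.342]
0.22 4 [ 0.53  -0.345] [ 0.538 -0.337] [ 0.535 -0.34 ]
0.23 4 [ 0.527 -0.344] [ 0.531 -0.338] [ 0.529 -0.34 ]
0.25 3 [ 0.519 -0.339] [ 0.52  -0.335] [ 0.52  -0.337]
0.26 6 [ 0.51 -0.34] [ 0.549 -0.326] [ 0.526 -0.336]
0.27 49 [ 0.508 -0.399] [ 0.544 -0.292] [ 0.523 -0.343]
0.28 207 [ 0.512 -0.399] [ 0.546 -0.291] [ 0.529 -0.344]
```

```bash
python3 - <<'E'
from scipy.spatial.transform import Rotation as R
import numpy as np
u=np.radians(21.7); t=R.from_rotvec(.21*np.array([-np.sin(u),np.cos(u),0]))
print((t*R.from_rotvec([0,0,-.358])).as_rotvec().round(3))
E
python3 -m handwheel '{"delta_pos":[[0.02,0.03,0],[0.04,0.06,-0.01],[0.06,0.09,-0.03],[0.074,0.092,-0.06],[0.074,0.092,-0.1],[0.074,0.092,-0.14],[0.074,0.092,-0.18],[0.074,0.092,-0.21],[0.074,0.092,-0.23],[0.074,0.092,-0.249]],"turn":[[0,0,-0.1],[0,0,-0.2],[0,0,-0.3],[0,0,-0.358],[0,0,-0.358],[0,0,-0.358],[0,0,-0.358],[0,0,-0.358],[0,0,-0.358],[0,0,-0.358]]}'
python3 -m handwheel '{"delta_pos":[[0,0,0],[0,0,0],[0,0,0]],"turn":[[-0.039,0.098,0],[-0.078,0.195,0],[-0.078,0.195,0]]}'
```

```text
[-0.112  0.179 -0.357]
time_s: 10.58
eef_pos: [0.5931, -0.0159, 0.099]
orientation: [-3.083, -0.603, 0.003]
contact_force: [0.8, 0.3, -0.3]
finger_gap: 0.0569
grip_force: 0.0
time_s: 10.83
eef_pos: [0.5963, -0.0154, 0.0997]
orientation: [3.027, 0.593, -0.324]
contact_force: [2.1, 0.2, -0.1]
finger_gap: 0.057
grip_force: 0.0
```

```bash
python3 -m handwheel '{"delta_pos":[[0,0,-0.02],[0,0,-0.04],[0,0,-0.06],[0,0,-0.07],[0,0,-0.07],[0,0,-0.07]],"turn":[[0,0,0],[0,0,0],[0,0,0],[0,0,0],[0,0,0],[0,0,0]]}'
python3 - <<'E'
from h import *
from scipy.spatial.transform import Rotation as R
s=arm.sense(); print(R.from_rotvec(s['orientation']).as_matrix().round(3),s['eef_pos'])
b=grab('side'); cv2.imwrite('pics/g5.png',cv2.resize(b['color'][160:260,250:390,::-1],None,fx=5,fy=5,interpolation=cv2.INTER_CUBIC))
E
```

```text
time_s: 11.33
eef_pos: [0.5935, -0.0156, 0.031]
orientation: [3.029, 0.59, -0.319]
contact_force: [0.3, -0.1, 0.4]
finger_gap: 0.0569
grip_force: 0.0
[[ 0.907  0.375 -0.193]
 [ 0.367 -0.927 -0.077]
 [-0.208 -0.001 -0.978]] [ 0.59346542 -0.01561209  0.030971  ]
```

View pics/g5.png

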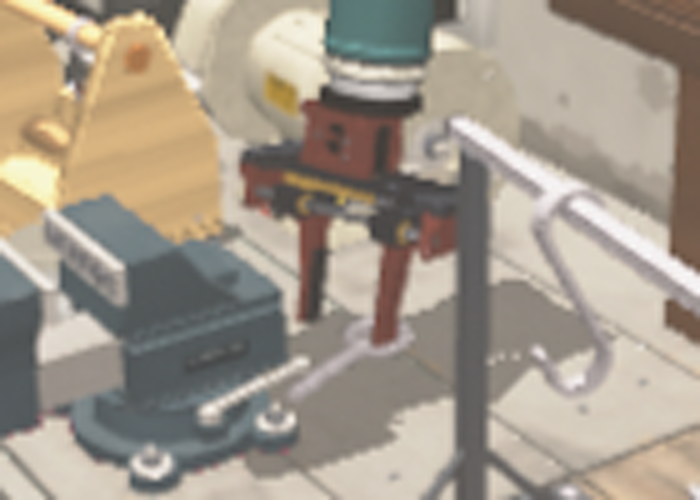

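Picture: gripper clear of the vise (right side of vise at (290,330)), fingers either side of the shank; hook hangs free on the bar at (565,200). Descend and grip.

```bash
python3 -m handwheel '{"delta_pos":[[0,0.001,-0.01],[0,0.001,-0.018],[0,0.001,-0.023],[0,0.001,-0.0265],[0,0.001,-0.0265]],"turn":[[0,0,0],[0,0,0],[0,0,0],[0,0,0],[0,0,0]]}'
python3 -m handwheel '{"delta_pos":[[0,0,0],[0,0,0],[0,0,0],[0,0,0],[0,0,0],[0,0,0],[0,0,0],[0,0,0],[0,0,0],[0,0,0]],"turn":[[0,0,0],[0,0,0],[0,0,0],[0,0,0],[0,0,0],[0,0,0],[0,0,0],[0,0,0],[0,0,0],[0,0,0]]}' 0.05 40
```

```text
time_s: 11.8
eef_pos: [0.5927, -0.0141, 0.0032]
orientation: [3.029, 0.591, -0.322]
contact_force: [-0.1, 0.8, 0.1]
finger_gap: 0.0572
grip_force: 0.0
time_s: 12.63
eef_pos: [0.5934, -0.0141, 0.0042]
orientation: [3.029, 0.59, -0.32]
contact_force: [0.2, 1.1, 1.2]
finger_gap: 0.0111
grip_force: 40.0
```

```bash
python3 -m handwheel '{"delta_pos":[[0,0,0.01],[0,0,0.03],[0,0,0.06],[0,0,0.1],[0,0,0.14],[0,0,0.18],[0,0,0.22],[0,0,0.26],[0,0,0.3],[0,0,0.3165]],"turn":[[0,0,0],[0,0,0],[0,0,0],[0,0,0],[0,0,0],[0,0,-0.1],[0,0,-0.2],[0,0,-0.3],[0,0,-0.4],[0,0,-0.496]]}'
python3 -m handwheel '{"delta_pos":[[-0.02,-0.03,0],[-0.04,-0.06,0],[-0.06,-0.09,0],[-0.08,-0.12,0],[-0.1,-0.155,0],[-0.12,-0.19,0],[-0.14,-0.225,0],[-0.16,-0.26,0],[-0.18,-0.295,0],[-0.19,-0.318,0]],"turn":[[0,0,0],[0,0,0],[0,0,0],[0,0,0],[-0.012,-0.099,0],[-0.023,-0.199,0],[-0.035,-0.298,0],[-0.047,-0.397,0],[-0.059,-0.497,0],[-0.071,-0.606,0]]}'
python3 - <<'E'
from h import *
from scipy.spatial.transform import Rotation as R
np.set_printoptions(precision=3,suppress=True)
s=arm.sense(); print(R.from_rotvec(s['orientation']).as_matrix().round(3),s['eef_pos'],s['q'])
b=grab('side'); cv2.imwrite('pics/g6.png',cv2.resize(b['color'][100:260,270:450,::-1],None,fx=3.5,fy=3.5,interpolation=cv2.INTER_CUBIC))
a=grab('top'); cv2.imwrite('pics/t6.png',cv2.resize(a['color'][150:290,340:500,::-1],None,fx=4,fy=4))
E
python3 hk.py | head -20
```

```text
time_s: 13.47
eef_pos: [0.5951, -0.0145, 0.3272]
orientation: [-3.108, 0.18, 0.315]
contact_force: [2.1, 0.6, -1.4]
finger_gap: 0.0109
grip_force: 40.0
time_s: 14.3
eef_pos: [0.4021, -0.3338, 0.3223]
orientation: [3.045, -0.169, 0.62]
contact_force: [0.7, 1.2, -2.9]
finger_gap: 0.011
grip_force: 40.0
[[ 0.915 -0.112  0.388]
 [-0.1   -0.994 -0.051]
 [ 0.391  0.008 -0.92 ]] [ 0.402 -0.334  0.322] [-1.062 -0.     1.792  0.355  1.127  0.501]
side 347
0.15 2 [ 0.539 -0.35 ] [ 0.541 -0.349] [ 0.54 -0.35]
0.16 33 [ 0.527 -0.355] [ 0.561 -0.34 ] [ 0.545 -0.349]
0.17 22 [ 0.523 -0.356] [ 0.564 -0.341] [ 0.548 -0.349]
0.18 18 [ 0.516 -0.356] [ 0.561 -0.337] [ 0.537 -0.349]
0.19 15 [ 0.516 -0.355] [ 0.559 -0.34 ] [ 0.542 -0.349]
0.20 9 [ 0.545 -0.353] [ 0.552 -0.342] [ 0.549 -0.349]
0.21 7 [ 0.539 -0.354] [ 0.546 -0.345] [ 0.542 -0.351]
0.22 10 [ 0.535 -0.354] [ 0.54  -0.341] [ 0.537 -0.349]
0.23 10 [ 0.527 -0.353] [ 0.536 -0.339] [ 0.531 -0.347]
0.24 9 [ 0.523 -0.351] [ 0.531 -0.339] [ 0.526 -0.347]
0.25 8 [ 0.517 -0.351] [ 0.524 -0.342] [ 0.519 -0.348]
0.26 12 [ 0.512 -0.352] [ 0.518 -0.339] [ 0.515 -0.347]
0.27 65 [ 0.512 -0.399] [ 0.552 -0.292] [ 0.525 -0.35 ]
0.28 125 [ 0.513 -0.4  ] [ 0.549 -0.292] [ 0.53  -0.348]
top 344
0.16 24 [ 0.525 -0.35 ] [ 0.553 -0.337] [ 0.542 -0.344]
0.17 13 [ 0.525 -0.347] [ 0.555 -0.337] [ 0.543 -0.343]
0.18 8 [ 0.516 -0.342] [ 0.557 -0.336] [ 0.529 -0.339]
0.19 8 [ 0.514 -0.346] [ 0.55  -0.337] [ 0.52  -0.341]
```

View pics/g6.png

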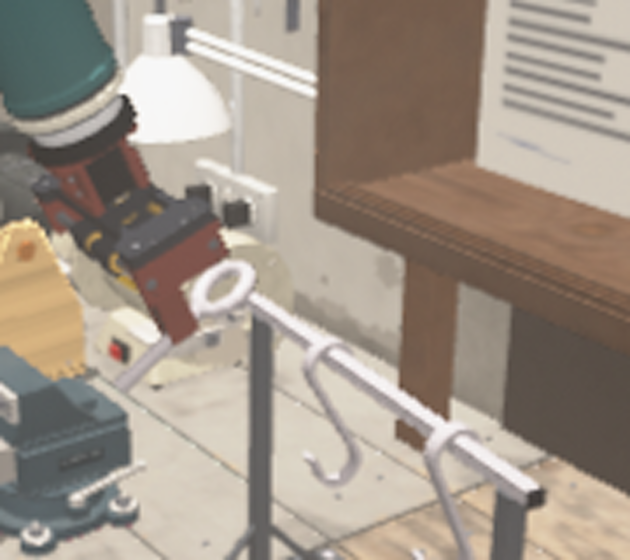

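Bolt is held pitched eye-up at (222,287), shank end (125,383); the hook hangs at (310,350)-(335,470). Measure the ring centre and the hook's resting pose.

```bash
cat > m.py <<'E'
from h import *
from scipy.spatial.transform import Rotation as R
from scipy.optimize import least_squares
np.set_printoptions(precision=4,suppress=True)
def ring(g):
    # torus fit, points of both cameras near guess
    s=arm.sense(); Rm=R.from_rotvec(s['orientation']).as_matrix(); out=[]
    for n in('side','top'):
        P=pts(grab(n)).reshape(-1,3); d=np.linalg.norm(P-g,axis=1); q=P[(d<.031)&((P-g)@g_u(Rm)>-.02)]
        def f(p):
            nrm=R.from_rotvec([p[3],p[4],0]).apply(NZ); v=q-p[:3]; h=v@nrm; r=np.linalg.norm(v-np.outer(h,nrm),axis=1)
            return np.r_[np.hypot(r-.0205,h)-.006, (p[3:]*.003)]
        NZ=g_n(Rm); o=least_squares(f,np.r_[g,0,0],loss='soft_l1',f_scale=.002)
        print(n,len(q),'eye',o.x[:3],'nrm',R.from_rotvec([o.x[3],o.x[4],0]).apply(NZ),'res',np.sqrt(2*o.cost/max(1,len(q))))
    print('tcp',s['eef_pos'],'t',s['time_s'])
# bolt axes in tool: grasped with tool tilted .21 back
def g_u(Rm): return Rm@R.from_rotvec([0,0,0]).as_matrix()@np.array([np.cos(.21),0,np.sin(.21)*-1])*1.0
def g_n(Rm): return Rm@np.array([-np.sin(.21),0,-np.cos(.21)])
if __name__=='__main__':
    s=arm.sense();Rm=R.from_rotvec(s['orientation']).as_matrix();print('u',g_u(Rm),'n',g_n(Rm))
    ring(s['eef_pos']+.042*g_u(Rm)+[0,0,.002])
E
python3 m.py; python3 hk.py|sed -n 3,7p
```

```text
u [ 0.8166 -0.0958  0.5692] n [-0.5653  0.0669  0.8222]
side 181 eye [ 0.438  -0.337   0.3461] nrm [-0.5514  0.0777  0.8306] res 0.001138649878872913
top 212 eye [ 0.437  -0.3345  0.3473] nrm [-0.5835  0.0757  0.8086] res 0.0016663352368638462
tcp [ 0.4015 -0.3323  0.3205] t 14.5
0.16 31 [ 0.528 -0.356] [ 0.56  -0.338] [ 0.545 -0.348]
0.17 23 [ 0.523 -0.356] [ 0.564 -0.339] [ 0.547 -0.349]
0.18 20 [ 0.516 -0.355] [ 0.563 -0.336] [ 0.54  -0.349]
0.19 13 [ 0.516 -0.356] [ 0.557 -0.342] [ 0.541 -0.348]
0.20 9 [ 0.545 -0.354] [ 0.553 -0.342] [ 0.549 -0.351]
```

```bash
python3 -m handwheel '{"delta_pos":[[0,-0.001,-0.03],[0,-0.002,-0.06],[0,-0.002,-0.09],[0,-0.002,-0.115],[0,-0.003,-0.122],[0.015,-0.003,-0.122],[0.03,-0.004,-0.122],[0.045,-0.004,-0.122],[0.0505,-0.004,-0.122],[0.0505,-0.004,-0.122]],"turn":[[0,0,0],[0,0,0],[0,0,0],[0,0,0],[0,0,0],[0,0,0],[0,0,0],[0,0,0],[0,0,0],[0,0,0]]}'
python3 m.py; python3 hk.py|grep -v '0.2[678]'
```

```text
time_s: 15.53
eef_pos: [0.4568, -0.3349, 0.1995]
orientation: [3.052, -0.163, 0.615]
contact_force: [-1.1, -0.9, -0.5]
finger_gap: 0.0107
grip_force: 40.0
u [ 0.8161 -0.0862  0.5714] n [-0.5678  0.0635  0.8207]
side 105 eye [ 0.4928 -0.3396  0.2254] nrm [-0.5425  0.0409  0.8391] res 0.0013136088408890263
top 166 eye [ 0.4887 -0.3375  0.226 ] nrm [-0.5953  0.0555  0.8016] res 0.0017396482420193793
tcp [ 0.4568 -0.3349  0.1995] t 15.5333
side 466
0.16 36 [ 0.526 -0.354] [ 0.557 -0.337] [ 0.544 -0.349]
0.17 21 [ 0.524 -0.356] [ 0.565 -0.338] [ 0.549 -0.349]
0.18 18 [ 0.517 -0.355] [ 0.562 -0.341] [ 0.54  -0.349]
0.19 14 [ 0.515 -0.355] [ 0.56  -0.339] [ 0.538 -0.349]
0.20 11 [ 0.462 -0.355] [ 0.552 -0.343] [ 0.54  -0.351]
0.21 26 [ 0.461 -0.357] [ 0.545 -0.335] [ 0.494 -0.349]
0.22 54 [ 0.466 -0.367] [ 0.541 -0.33 ] [ 0.486 -0.35 ]
0.23 38 [ 0.479 -0.368] [ 0.536 -0.338] [ 0.499 -0.358]
0.24 38 [ 0.493 -0.364] [ 0.531 -0.339] [ 0.509 -0.35 ]
0.25 8 [ 0.517 -0.351] [ 0.525 -0.341] [ 0.52  -0.348]
top 508
0.15 1 [ 0.547 -0.342] [ 0.547 -0.342] [ 0.547 -0.342]
0.16 24 [ 0.531 -0.349] [ 0.556 -0.337] [ 0.543 -0.344]
0.17 9 [ 0.53  -0.347] [ 0.556 -0.339] [ 0.55  -0.343]
0.18 1 [ 0.556 -0.34 ] [ 0.556 -0.34 ] [ 0.556 -0.34 ]
0.19 2 [ 0.549 -0.34 ] [ 0.552 -0.34 ] [ 0.551 -0.34 ]
0.21 4 [ 0.475 -0.349] [ 0.545 -0.318] [ 0.509 -0.335]
0.22 54 [ 0.469 -0.362] [ 0.541 -0.312] [ 0.485 -0.337]
0.23 63 [ 0.467 -0.362] [ 0.534 -0.311] [ 0.491 -0.337]
0.24 69 [ 0.49 -0.36] [ 0.528 -0.316] [ 0.502 -0.338]
0.25 4 [ 0.501 -0.34 ] [ 0.522 -0.335] [ 0.511 -0.337]
```

```bash
python3 -m handwheel '{"delta_pos":[[0.004,-0.004,-0.005],[0.008,-0.005,-0.011],[0.012,-0.005,-0.017],[0.016,-0.005,-0.023],[0.019,-0.005,-0.029],[0.022,-0.005,-0.034],[0.022,-0.005,-0.034]],"turn":[[0,0,0],[0,0,0],[0,0,0],[0,0,0],[0,0,0],[0,0,0],[0,0,0]]}'
python3 m.py; python3 hk.py|grep -v '0.2[678]'
```

```text
time_s: 16.32
eef_pos: [0.4763, -0.3397, 0.163]
orientation: [3.054, -0.17, 0.612]
contact_force: [-0.3, -0.5, -1.9]
finger_gap: 0.011
grip_force: 40.0
u [ 0.8172 -0.0911  0.5691] n [-0.5656  0.0631  0.8223]
side 101 eye [ 0.5113 -0.3448  0.1879] nrm [-0.5528  0.0388  0.8324] res 0.002646323210667747
top 168 eye [ 0.509  -0.3426  0.1894] nrm [-0.5216  0.0905  0.8484] res 0.0025836599670271305
tcp [ 0.4763 -0.3397  0.163 ] t 16.3167
side 517
0.15 2 [ 0.461 -0.346] [ 0.466 -0.344] [ 0.463 -0.345]
0.16 56 [ 0.46  -0.356] [ 0.558 -0.322] [ 0.515 -0.347]
0.17 42 [ 0.46  -0.358] [ 0.564 -0.332] [ 0.505 -0.351]
0.18 63 [ 0.461 -0.369] [ 0.564 -0.34 ] [ 0.496 -0.354]
0.19 49 [ 0.471 -0.371] [ 0.559 -0.342] [ 0.513 -0.359]
0.20 40 [ 0.507 -0.372] [ 0.551 -0.34 ] [ 0.525 -0.361]
0.21 18 [ 0.523 -0.362] [ 0.547 -0.339] [ 0.535 -0.35 ]
0.22 10 [ 0.534 -0.354] [ 0.54  -0.339] [ 0.537 -0.349]
0.23 8 [ 0.528 -0.353] [ 0.535 -0.34 ] [ 0.531 -0.349]
0.24 10 [ 0.522 -0.353] [ 0.531 -0.34 ] [ 0.526 -0.348]
0.25 8 [ 0.516 -0.35 ] [ 0.526 -0.343] [ 0.521 -0.347]
top 549
0.16 11 [ 0.532 -0.349] [ 0.553 -0.34 ] [ 0.547 -0.345]
0.17 9 [ 0.519 -0.348] [ 0.557 -0.337] [ 0.547 -0.343]
0.18 16 [ 0.494 -0.368] [ 0.555 -0.319] [ 0.507 -0.346]
0.19 64 [ 0.49  -0.369] [ 0.553 -0.318] [ 0.506 -0.341]
0.20 58 [ 0.498 -0.368] [ 0.529 -0.317] [ 0.516 -0.343]
0.21 37 [ 0.514 -0.362] [ 0.544 -0.328] [ 0.526 -0.343]
0.22 4 [ 0.534 -0.346] [ 0.541 -0.338] [ 0.538 -0.342]
0.23 5 [ 0.527 -0.342] [ 0.535 -0.337] [ 0.532 -0.339]
0.24 2 [ 0.528 -0.343] [ 0.528 -0.339] [ 0.528 -0.341]
0.25 2 [ 0.518 -0.336] [ 0.522 -0.336] [ 0.52  -0.336]
```

```bash
cat >> m.py <<'E'
    e=s['eef_pos']+.042*g_u(Rm)+[0,0,.002]; n=g_n(Rm)
    for c in('side','top'):
        P=pts(np.load(c+'.npz')).reshape(-1,3)-e; h=P@n; r=np.linalg.norm(P-np.outer(h,n),axis=1); k=(r<.012)&(abs(h)<.03)
        print(c,'in hole',k.sum(),(P[k]+e)[np.argsort(h[k])][::3])
E
python3 m.py
python3 -m handwheel '{"delta_pos":[[0.002,0,-0.004],[0.004,0,-0.008],[0.006,0,-0.012],[0.008,0,-0.016],[0.008,0,-0.016]],"turn":[[0,0,0],[0,0,0],[0,0,0],[0,0,0],[0,0,0]]}'
python3 m.py; python3 hk.py|grep  '0.2[2345]'
```

```text
u [ 0.8163 -0.0901  0.5705] n [-0.5668  0.0649  0.8213]
side 103 eye [ 0.5142 -0.346   0.1887] nrm [-0.547   0.2066  0.8112] res 0.002441581032791961
top 169 eye [ 0.509  -0.3445  0.1906] nrm [-0.5691  0.068   0.8195] res 0.00243733730470438
tcp [ 0.4764 -0.3405  0.1647] t 16.5167
side in hole 9 [[ 0.5276 -0.349   0.168 ]
 [ 0.5217 -0.3468  0.1849]
 [ 0.5162 -0.3448  0.1857]]
top in hole 13 [[ 0.5242 -0.3462  0.1755]
 [ 0.5182 -0.3365  0.1767]
 [ 0.5176 -0.346   0.1867]
 [ 0.5145 -0.3396  0.1879]
 [ 0.5133 -0.3446  0.1908]]
time_s: 17.03
eef_pos: [0.4843, -0.3399, 0.1474]
orientation: [3.054, -0.17, 0.612]
contact_force: [0.7, 0.2, -1.3]
finger_gap: 0.0107
grip_force: 40.0
u [ 0.817  -0.0908  0.5695] n [-0.5659  0.0637  0.822 ]
side 100 eye [ 0.5206 -0.3439  0.1723] nrm [-0.5597  0.0869  0.8241] res 0.0025481406738937324
top 177 eye [ 0.5168 -0.3431  0.174 ] nrm [-0.6003  0.0571  0.7978] res 0.0028332657861438065
tcp [ 0.4843 -0.3399  0.1474] t 17.0333
side in hole 10 [[ 0.5397 -0.3523  0.1558]
 [ 0.5252 -0.3474  0.168 ]
 [ 0.5261 -0.3505  0.1756]
 [ 0.5211 -0.3479  0.176 ]]
top in hole 22 [[ 0.5361 -0.3484  0.1573]
 [ 0.5315 -0.3378  0.1635]
 [ 0.5302 -0.3398  0.1672]
 [ 0.5241 -0.3431  0.1763]
 [ 0.5199 -0.3359  0.1809]
 [ 0.5176 -0.3371  0.1881]
 [ 0.5171 -0.3397  0.189 ]
 [ 0.5131 -0.3444  0.1915]]
0.22 10 [ 0.533 -0.352] [ 0.542 -0.338] [ 0.537 -0.349]
0.23 9 [ 0.527 -0.353] [ 0.534 -0.343] [ 0.53  -0.349]
0.24 9 [ 0.523 -0.352] [ 0.53  -0.339] [ 0.526 -0.348]
0.25 13 [ 0.473 -0.36 ] [ 0.522 -0.327] [ 0.503 -0.345]
0.22 3 [ 0.533 -0.343] [ 0.541 -0.337] [ 0.536 -0.339]
0.23 5 [ 0.527 -0.345] [ 0.535 -0.338] [ 0.532 -0.341]
0.24 8 [ 0.472 -0.346] [ 0.527 -0.299] [ 0.49  -0.324]
0.25 36 [ 0.468 -0.363] [ 0.522 -0.29 ] [ 0.478 -0.317]
```

Tip points lie inside the ring's hole in both cameras: threaded. Now lower into the curl and pitch the bolt further up about the seat.

```bash
python3 -m handwheel '{"delta_pos":[[0,0,-0.005],[0,0,-0.01],[0,0,-0.014],[0.003,0,-0.018],[0.006,-0.001,-0.022],[0.009,-0.001,-0.026],[0.0125,-0.002,-0.03],[0.0165,-0.002,-0.0345],[0.0165,-0.002,-0.0345],[0.0165,-0.002,-0.0345]],"turn":[[0,0,0],[0,0,0],[0,0,0],[-0.01,-0.086,0],[-0.02,-0.173,0],[-0.03,-0.26,0],[-0.04,-0.346,0],[-0.051,-0.433,0],[-0.051,-0.433,0],[-0.051,-0.433,0]]}'
python3 m.py; python3 hk.py|grep  '0.2[01234567]'; python3 -c "
from h import *;s=arm.sense();print(s['q'].round(3),s['contact_force'])"
```

```text
time_s: 18.07
eef_pos: [0.5013, -0.339, 0.1137]
orientation: [2.851, -0.152, 1.222]
contact_force: [0.9, 0.7, -1.8]
finger_gap: 0.0108
grip_force: 40.0
u [ 0.5203 -0.0587  0.852 ] n [-0.8477  0.086   0.5235]
side 157 eye [ 0.5234 -0.3422  0.1509] nrm [-0.8591  0.0832  0.505 ] res 0.002370881162438982
top 0 eye [ 0.5232 -0.3415  0.1515] nrm [-0.8477  0.086   0.5235] res 0.0
tcp [ 0.5013 -0.339   0.1137] t 18.0667
side in hole 2 [[ 0.5284 -0.3484  0.1577]]
top in hole 0 []
0.20 13 [ 0.463 -0.355] [ 0.547 -0.323] [ 0.531 -0.344]
0.21 9 [ 0.535 -0.353] [ 0.545 -0.342] [ 0.538 -0.349]
0.22 11 [ 0.529 -0.353] [ 0.537 -0.343] [ 0.533 -0.348]
0.23 9 [ 0.525 -0.35 ] [ 0.532 -0.34 ] [ 0.528 -0.347]
0.24 10 [ 0.521 -0.353] [ 0.528 -0.336] [ 0.524 -0.347]
0.25 10 [ 0.514 -0.351] [ 0.523 -0.34 ] [ 0.519 -0.347]
0.26 12 [ 0.512 -0.35 ] [ 0.517 -0.335] [ 0.514 -0.344]
0.27 64 [ 0.509 -0.398] [ 0.551 -0.291] [ 0.524 -0.349]
0.26 3 [ 0.523 -0.372] [ 0.549 -0.34 ] [ 0.532 -0.36 ]
0.27 12 [ 0.52  -0.391] [ 0.548 -0.339] [ 0.53  -0.363]
[-1.121  0.465  2.185  1.574  0.665 -0.843] [ 0.79821011  0.24227004 -2.06614437]
```

```bash
python3 -m handwheel '{"delta_pos":[[0,0,-0.0015],[0,0,-0.003],[0,0,-0.003],[0,0,-0.003]],"turn":[[0,0,0],[0,0,0],[0,0,0],[0,0,0]]}'
python3 -m handwheel '{"delta_pos":[[0,0,0],[0,0,0],[0,0,0],[0,0,0],[0,0,0],[0,0,0],[0,0,0],[0,0,0],[0,0,0],[0,0,0]],"turn":[[0,0,0],[0,0,0],[0,0,0],[0,0,0],[0,0,0],[0,0,0],[0,0,0],[0,0,0],[0,0,0],[0,0,0]]}' - 3
python3 - <<'E'
from h import *
from m import ring
ring(np.array([.525,-.342,.148]))
E
```

```text
time_s: 18.6
eef_pos: [0.5023, -0.3383, 0.1118]
orientation: [2.853, -0.149, 1.222]
contact_force: [0.5, 1.0, 1.3]
finger_gap: 0.0108
grip_force: 40.0
time_s: 19.43
eef_pos: [0.5016, -0.3382, 0.111]
orientation: [2.854, -0.151, 1.221]
contact_force: [1.6, 0.5, -0.1]
finger_gap: 0.012
grip_force: 3.0
side 163 eye [ 0.5229 -0.3416  0.1497] nrm [-0.861  0.093  0.5  ] res 0.0024503611983361707
top 0 eye [ 0.525 -0.342  0.148] nrm [-0.847   0.0835  0.5249] res 0.0
tcp [ 0.5016 -0.3382  0.111 ] t 19.4333
```

Weight is on the hook. Open and let it hang.

```bash
python3 -m handwheel '{"delta_pos":[[0,0,0],[0,0,0],[0,0,0],[0,0,0],[0,0,0],[0,0,0],[0,0,0],[0,0,0]],"turn":[[0,0,0],[0,0,0],[0,0,0],[0,0,0],[0,0,0],[0,0,0],[0,0,0],[0,0,0]]}' 0.45
cat > bp.py <<'E'
from h import *
np.set_printoptions(precision=3,suppress=True)
for n in('side','top'):
    S=pts(grab(n)); q=S[(S[...,2]>.02)&(S[...,2]<.27)&(S[...,1]>-.40)&(S[...,1]<-.30)&(S[...,0]>.44)&(S[...,0]<.60)]
    print(n)
    for z in np.arange(.03,.27,.01):
        s=q[abs(q[:,2]-z)<.005]
        if len(s): print('%.2f'%z,len(s),s.min(0)[:2],s.max(0)[:2],s.mean(0)[:2])
E
python3 bp.py
```

```text
time_s: 20.2
eef_pos: [0.5016, -0.3381, 0.111]
orientation: [2.854, -0.151, 1.221]
contact_force: [0.5, 0.1, 0.1]
finger_gap: 0.0396
grip_force: 0.0
side
0.05 11 [ 0.491 -0.351] [ 0.501 -0.338] [ 0.495 -0.346]
0.06 13 [ 0.494 -0.349] [ 0.504 -0.337] [ 0.498 -0.345]
0.07 14 [ 0.495 -0.349] [ 0.508 -0.337] [ 0.499 -0.345]
0.08 13 [ 0.496 -0.35 ] [ 0.507 -0.341] [ 0.501 -0.346]
0.09 6 [ 0.5   -0.348] [ 0.509 -0.341] [ 0.503 -0.345]
0.10 1 [ 0.492 -0.365] [ 0.492 -0.365] [ 0.492 -0.365]
0.11 14 [ 0.481 -0.368] [ 0.517 -0.347] [ 0.492 -0.365]
0.12 41 [ 0.473 -0.371] [ 0.516 -0.342] [ 0.497 -0.36 ]
0.13 33 [ 0.477 -0.369] [ 0.521 -0.333] [ 0.5   -0.358]
0.14 39 [ 0.487 -0.367] [ 0.528 -0.32 ] [ 0.517 -0.343]
0.15 30 [ 0.447 -0.371] [ 0.529 -0.312] [ 0.513 -0.345]
0.16 50 [ 0.448 -0.368] [ 0.547 -0.31 ] [ 0.511 -0.343]
0.17 53 [ 0.51  -0.363] [ 0.55  -0.333] [ 0.528 -0.348]
0.18 19 [ 0.508 -0.353] [ 0.55  -0.335] [ 0.53  -0.347]
0.19 30 [ 0.448 -0.381] [ 0.546 -0.314] [ 0.495 -0.341]
0.20 75 [ 0.44  -0.385] [ 0.542 -0.301] [ 0.46  -0.341]
0.21 16 [ 0.445 -0.379] [ 0.541 -0.309] [ 0.507 -0.351]
0.22 10 [ 0.528 -0.351] [ 0.533 -0.34 ] [ 0.53  -0.347]
0.23 7 [ 0.523 -0.35 ] [ 0.53  -0.339] [ 0.526 -0.346]
0.24 10 [ 0.518 -0.352] [ 0.526 -0.338] [ 0.522 -0.347]
0.25 11 [ 0.514 -0.351] [ 0.522 -0.337] [ 0.517 -0.346]
0.26 12 [ 0.511 -0.35 ] [ 0.515 -0.336] [ 0.514 -0.344]
top
```

```bash
python3 -m handwheel '{"delta_pos":[[-0.005,0.0006,0.003],[-0.012,0.001,0.007],[-0.022,0.002,0.013],[-0.035,0.004,0.02],[-0.05,0.006,0.03],[-0.07,0.008,0.04],[-0.09,0.01,0.05],[-0.11,0.012,0.06],[-0.12,0.013,0.07],[-0.12,0.013,0.08]],"turn":[[0,0,0],[0,0,0],[0,0,0],[0,0,0],[0,0,0],[0,0,0],[0,0,0],[0,0,0],[0,0,0],[0,0,0]]}'
python3 -m handwheel '{"delta_pos":[[0,0.02,0.03],[0,0.04,0.06],[0,0.07,0.08],[0,0.1,0.1],[0,0.14,0.1],[0,0.17,0.1],[0,0.2,0.1],[0,0.2,0.1],[0,0.2,0.1],[0,0.2,0.1]],"turn":[[0,0,0],[0,0,0],[0,0,0],[0,0,0],[0,0,0],[0,0,0],[0,0,0],[0,0,0],[0,0,0],[0,0,0]]}'
python3 bp.py
python3 -m handwheel '{"delta_pos":[[0,0,0],[0,0,0],[0,0,0],[0,0,0],[0,0,0],[0,0,0],[0,0,0],[0,0,0],[0,0,0],[0,0,0]],"turn":[[0,0,0],[0,0,0],[0,0,0],[0,0,0],[0,0,0],[0,0,0],[0,0,0],[0,0,0],[0,0,0],[0,0,0]]}' >/dev/null
python3 bp.py | sed -n 1,14p
python3 - <<'E'
from h import *
S=pts(np.load('side.npz')); q=S[(S[...,2]>.1)&(S[...,2]<.26)&(S[...,1]>-.54)&(S[...,1]<-.44)&(S[...,0]>.46)&(S[...,0]<.57)]
print('primed',len(q),q.min(0),q.max(0),q.mean(0))
E
```

```text
time_s: 21.13
eef_pos: [0.3794, -0.3247, 0.1913]
orientation: [2.854, -0.155, 1.219]
contact_force: [0.6, -0.0, 0.3]
finger_gap: 0.0392
grip_force: 0.0
time_s: 21.97
eef_pos: [0.3815, -0.1256, 0.2913]
orientation: [2.852, -0.15, 1.22]
contact_force: [-0.7, -0.6, 0.8]
finger_gap: 0.0396
grip_force: 0.0
side
0.04 4 [ 0.52  -0.354] [ 0.528 -0.35 ] [ 0.524 -0.352]
0.05 10 [ 0.519 -0.356] [ 0.527 -0.346] [ 0.522 -0.352]
0.06 15 [ 0.52  -0.356] [ 0.531 -0.346] [ 0.524 -0.352]
0.07 13 [ 0.522 -0.355] [ 0.533 -0.348] [ 0.527 -0.352]
0.08 11 [ 0.523 -0.355] [ 0.531 -0.346] [ 0.526 -0.351]
0.09 15 [ 0.523 -0.357] [ 0.536 -0.342] [ 0.528 -0.351]
0.10 13 [ 0.524 -0.354] [ 0.535 -0.346] [ 0.529 -0.351]
0.11 13 [ 0.527 -0.354] [ 0.536 -0.346] [ 0.53 -0.35]
0.12 10 [ 0.526 -0.354] [ 0.533 -0.346] [ 0.529 -0.35 ]
0.13 32 [ 0.527 -0.367] [ 0.54  -0.332] [ 0.531 -0.348]
0.14 30 [ 0.527 -0.374] [ 0.542 -0.32 ] [ 0.533 -0.345]
0.15 23 [ 0.527 -0.373] [ 0.54  -0.322] [ 0.533 -0.353]
0.16 37 [ 0.525 -0.37 ] [ 0.556 -0.327] [ 0.537 -0.357]
0.17 53 [ 0.522 -0.365] [ 0.562 -0.333] [ 0.54 -0.35]
0.18 20 [ 0.5
[... 1861 characters left out ...]
[ 0.534 -0.352]
0.07 12 [ 0.53  -0.354] [ 0.539 -0.347] [ 0.534 -0.352]
0.08 12 [ 0.531 -0.355] [ 0.54  -0.345] [ 0.535 -0.35 ]
0.09 12 [ 0.53  -0.354] [ 0.54  -0.344] [ 0.535 -0.35 ]
0.10 13 [ 0.531 -0.354] [ 0.538 -0.34 ] [ 0.534 -0.35 ]
0.11 14 [ 0.532 -0.354] [ 0.544 -0.342] [ 0.537 -0.349]
0.12 11 [ 0.531 -0.354] [ 0.543 -0.343] [ 0.535 -0.349]
0.13 32 [ 0.53  -0.367] [ 0.545 -0.324] [ 0.536 -0.346]
0.14 29 [ 0.531 -0.371] [ 0.543 -0.324] [ 0.537 -0.347]
0.15 23 [ 0.532 -0.373] [ 0.545 -0.322] [ 0.537 -0.354]
0.16 35 [ 0.528 -0.37 ] [ 0.556 -0.327] [ 0.537 -0.357]
primed 390 [ 0.48828768 -0.53260551  0.10101242] [ 0.53490583 -0.48262837  0.2594118 ] [ 0.51176943 -0.50875726  0.16929835]
```

The bolt hangs plumb from the hook with a slight swing, and the primed bolt's points are unchanged. Let it settle briefly, then hand in.

```bash
for i in 1 2 3; do python3 -m handwheel '{"delta_pos":[[0,0,0],[0,0,0],[0,0,0],[0,0,0],[0,0,0],[0,0,0],[0,0,0],[0,0,0],[0,0,0],[0,0,0]],"turn":[[0,0,0],[0,0,0],[0,0,0],[0,0,0],[0,0,0],[0,0,0],[0,0,0],[0,0,0],[0,0,0],[0,0,0]]}' >/dev/null; done
python3 bp.py | sed -n 2,16p; python3 -c "
from plant import arm; print(arm.close_job())"
```

```text
0.04 4 [ 0.53  -0.354] [ 0.535 -0.344] [ 0.533 -0.35 ]
0.05 13 [ 0.529 -0.355] [ 0.539 -0.345] [ 0.532 -0.351]
0.06 13 [ 0.529 -0.356] [ 0.539 -0.345] [ 0.533 -0.351]
0.07 14 [ 0.531 -0.355] [ 0.54  -0.343] [ 0.534 -0.351]
0.08 10 [ 0.53  -0.353] [ 0.538 -0.347] [ 0.534 -0.351]
0.09 14 [ 0.532 -0.354] [ 0.541 -0.345] [ 0.535 -0.35 ]
0.10 10 [ 0.531 -0.354] [ 0.541 -0.344] [ 0.534 -0.35 ]
0.11 11 [ 0.531 -0.354] [ 0.538 -0.343] [ 0.535 -0.35 ]
0.12 10 [ 0.53  -0.354] [ 0.539 -0.347] [ 0.533 -0.35 ]
0.13 35 [ 0.53  -0.368] [ 0.543 -0.325] [ 0.535 -0.346]
0.14 24 [ 0.53  -0.373] [ 0.544 -0.325] [ 0.536 -0.349]
0.15 25 [ 0.53  -0.373] [ 0.542 -0.324] [ 0.536 -0.354]
0.16 35 [ 0.528 -0.37 ] [ 0.556 -0.34 ] [ 0.539 -0.357]
0.17 54 [ 0.522 -0.364] [ 0.56 -0.33] [ 0.54  -0.349]
0.18 20 [ 0.515 -0.355] [ 0.561 -0.338] [ 0.54  -0.348]
the job is handed in; nothing more can be done
None
```

Job handed in at about 25 s: the large S-hook is on the rail about 160 mm from the primed hook, the bare bolt hangs plumb and free by its eye from the hook's lower curl, and the depth readings show no shift in the primed bolt.

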